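Slide the bead tray into its bay

TASK

Pick up the white bead tray by its blue post and slide it nose first, level, into the bay of the low wooden case until it is fully home, then let go of it. Inside the bay a channel you cannot see lies somewhat to the left or right, so feel for the fence on the bay's left and work gently: do not force or ram the tray against the case. Leave the other things on the table alone.

Things in the scene. Friction and masses are not known exactly. Their poses are not given: they have to be found in the camera images.
- tray: White open tray of beads, 110 (x) x 70 (y) x 26 (z) mm, 0.15 to 0.3 kg. Origin: centre of the underside of this box; x points to its nose (goes into the bay first), z up. An apron 44 mm wide, 8 mm thick runs back from its rear wall (x = -55) to x = -111; on it at x = -92, y = 0 stands the post. Starts left or right of the case, turned up to 0.4 rad from straight ahead.
- tray_post (a point): Point on the axis of the tray's blue square grip post (18 x 18 mm, sides along the tray's x and y, from 8 to 56 mm above the tray's underside), 34 mm above the tray's underside: the height to grip. Axes as the tray.
- tray_nose (a point): Middle of the bottom edge of the tray's nose (x = +55 mm on the tray). Axes as the tray.
- case: Low fixed wooden case, 160 (x) x 172 (y) x 48 mm, on the table, no floor of its own, blue stripe on the roof over its mouth. Origin: on the table at the middle of the open mouth, which faces the robot (turned up to 0.2 rad); x points into the bay, y to the bay's left. Mouth 120 mm wide (y = -60 to 60), 40 mm high under the opaque roof; side walls 26 mm thick.
- bay_stop (a point): Middle, at table height, of the flat solid stop that ends the bay, 110 mm in from the mouth. With the nose against it the tray is fully home: its rear wall level with the mouth, apron and post outside. Axes as the case.
- bay_entry (a point): Point on the table in the mouth, at y = -21 mm of the case: a tray going in straight (along the case's x) with its nose on this line always clears the end of the hidden fence and the right wall. With the nose 25 to 40 mm deep it can then be moved left (+y) until its side touches the fence.
- bay_roof (a point): Middle of the roof's front edge, 48 mm above the table. Hidden below is a rigid straight channel along the case's x, 73 mm wide (tray 70): on the left a fence, blunt end 12 mm deep; on the right a cheek starting 45 mm deep, blunt too, blocking all to its right. The fence's face lies anywhere from y = +19 to +51 mm of the case: not measured, feel it.
- bead_box: Clear two-compartment box of beads, 85 x 60 x 30 mm, loose, on the other side of the case from the tray. Origin under its centre. To be left alone.
- mug: White mug, 80 mm across, 90 mm high. Origin under its centre. To be left alone.
- glue: Yellow glue bottle, 44 mm across, 110 mm high. Origin under its centre. To be left alone.
- jar: Amber jar, 60 mm across, 60 mm high. Origin under its centre. To be left alone.
- bracelet: Blue bracelet ring, 64 mm across, 9 mm high, lying flat. Origin under its centre. To be left alone.
- clip: Black paper clamp with wire handle, 40 x 30 x 18 mm. Origin under its centre. To be left alone.
There are look-alikes about, which are no part of the job. Several things have the shape of the case; the one meant has the colours described above. Leave any green look-alike of the tray alone.

How it is judged:
On the way:
1. the tray's nose is inside the mouth of the bay, tray in line with the bay (x of tray_nose in the frame of case between 0.012 and 0.06 m and y of tray_nose in the frame of case between -0.03 and 0.025 m and angle between the x axis of tray and the x axis of case, either way round below 0.2 rad and height (world z) of tray_nose below 0.02 m), for 0.1 s.
At the end, for the whole second after the job is handed in: The tray stands flat on the table inside the channel, in line with the bay (within 0.07 rad), its nose within 4.5 mm of the bay's end stop, released and at rest (x of tray_nose in the frame of case above 0.1055 m and height (world z) of tray below 0.004 m and y of tray_nose in the frame of case between -0.022 and 0.018 m and angle between tray's own z axis and vertical below 0.06 rad and angle between the x axis of tray and the x axis of case, either way round below 0.07 rad and linear speed of tray below 0.01 m/s); the robot touches nothing.
It fails at once if the tray is pressed against the case or its channel with more than 20 N (contact force between tray and case above 20 N).
It fails at once if the robot presses on the case with more than 25 N (contact force between any of the arm, the fingers and case above 25 N).
It fails at once if the tray is tipped by more than 0.35 rad (angle between tray's own z axis and vertical above 0.35 rad).
It fails at once if one of the other things is moved by more than 20 mm (distance of any of bead_box, mug, glue, jar, bracelet, clip from where it was at the start of the episode above 0.02 m).
It also fails if it takes over 56 s, if anything falls off the work surface, if the arm or the gripper's body presses on something with over 40 N, if the wrist force passes 120 N, or if a joint passes its speed limit or range.

ROBOT

A 7-joint arm with a two-finger parallel gripper is mounted at the origin on the work surface. World frame = base frame: x ahead of the robot, y to its left, z up, the work surface at z = 0. Lengths are in m, angles in rad, forces in N, time in s.
With the tool pointing down it reaches from about 0.4 to 0.875 m from the base axis. Payload 19.3 kg.
Tool frame: the origin (TCP) lies at the very end of the fingers, on their centre line; the grasp point (between the pads) lies 19 mm behind it; z points along the fingers, y is the direction in which the jaws open and shut (so a half turn about z gives the same grasp; the last joint's range is limited). The gripper opens to 85 mm and grips with 20 to 120 N. Pads are 22 mm wide; open, the fingers measure 114 mm over their backs; the gripper's body (76 mm by 85 mm) begins 54 mm behind the grasp point. The pads swing forward as they close: fully open they stand 13 mm farther back than shut.
Start: joints at [-1.289, 0.521, -0.036, 1.599, 0.021, 1.021, -0.113], TCP at [0.215, 0.587, 0.231] pointing down, gripper open.
Joint ranges: [-2.91, 2.91], [-0.3, 2.13], [-1.5, 1.42], [0.17, 2.43], [-1.26, 4.41], [0.16, 1.93], [-2.52, 2.52]. Speed limits (rad/s): [1.89, 1.89, 2.39, 2.39, 3.01, 3.01, 3.01].

INTERFACE

Orientations are given as [roll, pitch, yaw] about the fixed x, y, z axes, in that order (R = Rz(yaw) Ry(pitch) Rx(roll)).
In Python, from workcell import bot, viewer gives the robot as it stands.
- The arm moves only by the shell command python3 -m creep 'ROWS' [FORCE]. ROWS is JSON, a list of rows, each an object of numbers: "rx", "ry", "rz": the turn, a rotation vector about the tool's x, y, z in degrees; "tx", "ty", "tz": the shift along the tool's x, y, z in mm; "hand": the closure, from -1 (fully open) to 1 (shut), so that 0 is half open. In form: [{"rx": .., "ry": .., "rz": .., "tx": .., "ty": .., "tz": .., "hand": ..}, ...]. A call has 1 to 8 rows; each row is the pose to reach, as a shift and turn from the pose commanded when the call began, along the tool's axes at that moment; what a row does not reach only later rows make up. A row lasts 1/10 s, in which the tool goes at most 50 mm and 8.59 degrees, less where a joint would pass 70% of its speed; a pose out of reach is approached as far as the arm can. A call with a gripper value outside its range is refused whole. The fingers move at their own pace and stop on an object; FORCE is the grip in N (left out, the last holds). Time passes only in rows, so rows that repeat a pose let the fingers close. It gives the time, the measured TCP pose, the force and the opening at its end, in the units of the state.
- bot.observe(): the state, without advancing time (a new reading comes with each control period).
- viewer.grab_frame(name): name is "side" or "top" or "wrist"; returns a dict with "pixels" (384x512x3 uint8, blue, green, red), "vertical_fov" (degrees; the focal length in pixels is half the picture's height over the tangent of half this angle, whatever the lens; pixels are square), "cx", "cy" (the principal point, pixels), "rvec" (rotation vector, rad) and "tvec" (3), from world to camera coordinates, as OpenCV has them; the wrist camera has in their place "tool_from_camera" (4x4, takes a point from camera to tool coordinates, whose origin is the TCP and whose axes are the flange's). Camera axes: x right, y down, z forward; pixel columns grow to the right and rows downward; lengths in m; the calibration is good to about 2 mm. A picture is of the moment at which its call begins: read the wrist's pose just before it. There is no depth.
- bot.job_done(): hands the job in, once; it reports no verdict.
Trained networks look in a picture, given as the dict that the camera call returned (one of the last four; its "shot" number tells which), for a name from the list of things; names that differ only in an ending like _2 or _b are one class to them, and where a whole thing is asked for, a point or a joint stands for the part that bears it (a point fixed in the world has none). Each returns a list of dicts, best first, with "score" (0 to 1); they miss things now and then, are a little off and sometimes report something else, mostly with a low value. They report only what shows in the picture. A call takes as long as a camera call. They do not tell look-alikes from the thing itself.
- viewer.outline_of(target, picture): "mask" (384x512 bool, what is visible of it) and "bbox" ([left, top, right, bottom] in pixels, round what is visible of it).
The state is a dict: "clock": time; "qpos": joint angles; "qd": joint speeds; "joint_efforts": joint torques, N m; "position": TCP position; "tool_rot": TCP orientation; "force": force on the tool from outside, world axes, zero at the start; "moment": the same for the moment, N m; "grip_width": finger opening in m.
Only numpy, scipy, OpenCV 4.12 (cv2) and the standard library are available. Lean on these libraries where they do the work, as an engineer would, in place of code of your own. Each camera call takes 0.05 s, during which the arm holds its last target.

## Working session

There is one attempt and no reset: what is moved stays moved. The work goes in short steps, Python scripts to look and compute and a shell command to move; the robot and the scene stay as the last step left them, time stands still between calls to the robot, and variables do not carry over. Pictures are saved under pics/ and viewed, and the job is handed in when it is done.

```bash
ls; mkdir -p pics; cat > h.py <<'E'
import numpy as np, cv2, json
from workcell import bot, viewer
from scipy.spatial.transform import Rotation as R
def K(f):
    fl=192/np.tan(np.radians(f["vertical_fov"])/2)
    return np.array([[fl,0,f["cx"]],[0,fl,f["cy"]],[0,0,1]])
def ext(f,st=None):
    if "rvec" in f:
        return cv2.Rodrigues(np.array(f["rvec"],float))[0],np.array(f["tvec"],float).ravel()
    T=np.eye(4);T[:3,:3]=R.from_euler('xyz',st["tool_rot"]).as_matrix();T[:3,3]=st["position"]
    C=np.linalg.inv(T@np.array(f["tool_from_camera"]));return C[:3,:3],C[:3,3]
def ray(f,uv,z,st=None):
    r,t=ext(f,st);k=K(f);uv=np.atleast_2d(np.array(uv,float))
    d=np.c_[uv,np.ones(len(uv))]@np.linalg.inv(k).T@r; c=-r.T@t
    return c+d*((z-c[2])/d[:,2])[:,None]
def proj(f,P,st=None):
    r,t=ext(f,st);q=(np.atleast_2d(P)@r.T+t)@K(f).T;return q[:,:2]/q[:,2:]
E
python3 - <<'E'
from h import *
s=bot.observe();print(s)
for n in("side","top","wrist"):
    f=viewer.grab_frame(n);cv2.imwrite(f"pics/{n}0.png",f["pixels"])
    print(n,{k:v for k,v in f.items() if k!="pixels"})
    for t in("tray","case","tray_post"):
        for d in viewer.outline_of(t,f)[:3]:print(t,d["score"],d["bbox"])
print(bot.observe()["clock"])
E
```

```text
pics
{'clock': 0.0, 'qpos': array([-1.28919994,  0.52201067, -0.03635333,  1.59999708,  0.02123271,
        1.02111113, -0.11284027]), 'qd': array([-0.00077651, -0.00019293, -0.00153772, -0.00156234, -0.00014788,
        0.00078527, -0.00089557]), 'joint_efforts': array([-1.74357087e-03, -9.27093029e+01,  1.97926417e+00, -3.69953585e+01,
        1.77952449e-02,  7.87282304e-03, -1.68457854e-05]), 'position': array([0.21527834, 0.5863943 , 0.23073145]), 'tool_rot': array([-3.14045662e+00,  9.67644515e-05,  2.78978547e+00]), 'force': array([-0.18986012,  0.75549531,  0.14837248]), 'moment': array([0.00627221, 0.02064007, 0.07086392]), 'grip_width': 0.08529122160867807}
side {'vertical_fov': 44.00829773107698, 'cx': 250.8688038837414, 'cy': 186.13320056687672, 'rvec': array([ 2.36159346, -0.05042869,  0.00618922]), 'tvec': array([-0.49681264,  0.08097869,  1.68551926]), 'shot': 1}
tray 0.81 [162.5, 254.0, 204.7, 307.7]
tray 0.78 [229.8, 255.6, 285.1, 285.8]
case 0.88 [279.0, 174.4, 336.1, 223.7]
case 0.71 [229.1, 256.0, 287.8, 285.7]
case 0.55 [180.1, 141.9, 240.2, 193.4]
tray_post 0.98
[... 376 characters left out ...]
[329.5, 169.3, 356.5, 219.4]
case 0.96 [160.6, 208.1, 231.4, 277.7]
case 0.83 [223.1, 106.1, 281.6, 166.9]
tray_post 0.89 [327.9, 246.9, 376.7, 295.7]
tray_post 0.75 [326.5, 169.1, 359.0, 221.9]
wrist {'vertical_fov': 63.86773168375278, 'cx': 263.2925810011715, 'cy': 186.50451884518571, 'tool_from_camera': array([[-1.56214780e-04, -9.44047021e-01, -3.29810850e-01,
         8.47978033e-02],
       [ 9.99999948e-01, -2.41004668e-04,  2.16199580e-04,
         1.03707360e-03],
       [-2.83588524e-04, -3.29810799e-01,  9.44047010e-01,
        -1.42986506e-01],
       [ 0.00000000e+00,  0.00000000e+00,  0.00000000e+00,
         1.00000000e+00]]), 'shot': 3}
case 0.93 [0.0, 259.7, 97.5, 356.4]
0.6
```

View pics/top0.png

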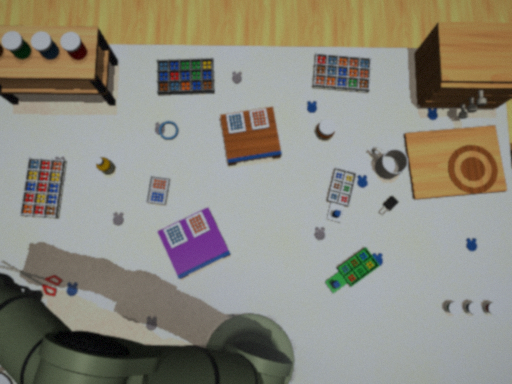

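View pics/side0.png

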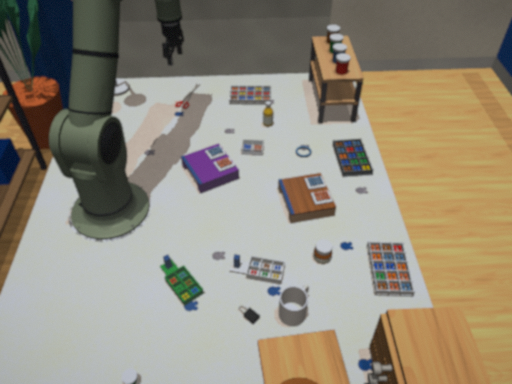

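View pics/wrist0.png

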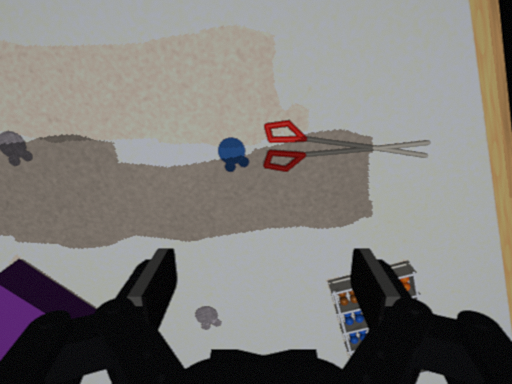

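```bash
python3 - <<'E'
import cv2,numpy as np
a=cv2.imread('pics/top0.png');b=cv2.imread('pics/side0.png')
A=cv2.resize(a[95:235,210:370],None,fx=5,fy=5,interpolation=cv2.INTER_CUBIC)[:600]
cv2.imwrite('pics/topz.png',cv2.resize(a[95:235,205:365],(640,560),interpolation=cv2.INTER_CUBIC))
cv2.imwrite('pics/sidez.png',cv2.resize(b[165:295,215:345],(600,600),interpolation=cv2.INTER_CUBIC))
E
```

```text
(no output)
```

View pics/topz.png

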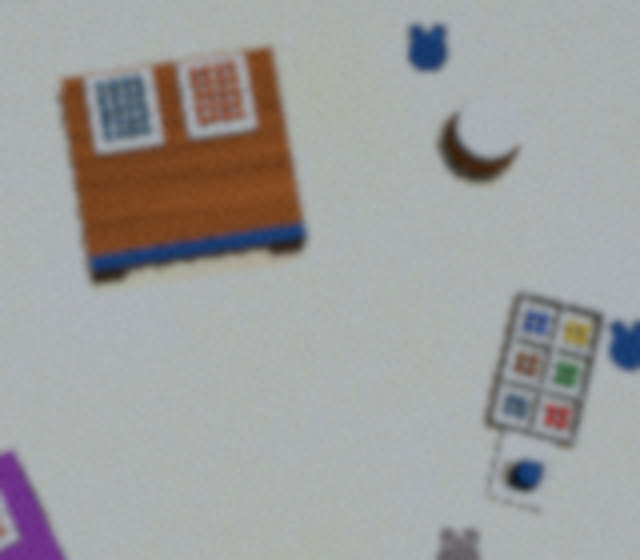

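View pics/sidez.png

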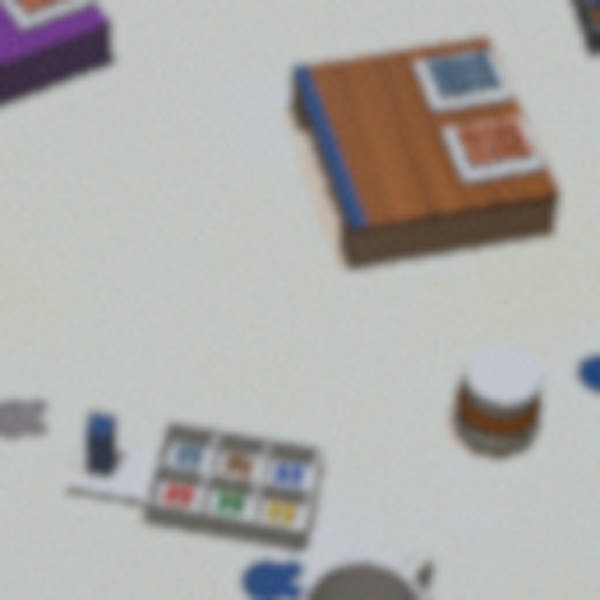

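```bash
python3 - <<'E'
from h import *
from scipy.optimize import least_squares
ft=viewer.grab_frame("top");fs=viewer.grab_frame("side")
top=lambda p:np.array(p)/4+[205,95]-.4
sd=lambda p:np.array(p)/4.615+[215,165]-.4
def fit(L,ct,cs,x0):
    def res(x,full=False):
        c,s=np.cos(x[2]),np.sin(x[2])
        P=np.array([[x[0]+c*a-s*b,x[1]+s*a+c*b,z] for a,b,z in L])
        r=np.r_[proj(ft,P)-top(ct),proj(fs,P)-sd(cs)]
        return r if full else r.ravel()
    o=least_squares(res,x0,loss='soft_l1');print(o.x);print(res(o.x,True).round(1).tolist());return o.x
L=[(.16,.086,.048),(.16,-.086,.048),(0,-.086,.048),(0,.086,.048)]
fit(L,[(62,78),(272,46),(305,238),(92,270)],[(487,38),(555,193),(350,230),(296,68)],[.7,0,0])
L=[(.055,.035,.026),(.055,-.035,.026),(-.055,-.035,.026),(-.055,.035,.026),(-.092,0,.056)]
fit(L,[(518,292),(602,312),(572,444),(488,424),(528,470)],[(322,452),(308,533),(150,512),(172,425),(101,418)],[.6,-.3,0])
for p in [(518,292),(602,312),(572,444),(488,424)]:print(ray(ft,top(p),.026))
for p in [(62,78),(272,46),(305,238),(92,270)]:print(ray(ft,top(p),.048))
E
```

```text
[ 0.61308759 -0.01305812  0.16605427]
[[-0.4, 0.1], [0.1, 0.2], [0.2, 0.1], [-0.5, 0.4], [0.6, -0.1], [1.2, 0.5], [0.1, 0.0], [-0.6, 0.0]]
[ 0.5318829  -0.29077701 -0.25331585]
[[0.6, -0.9], [1.0, -0.3], [0.7, -0.2], [0.1, -1.0], [0.1, 0.5], [0.6, -1.6], [-0.2, -0.6], [-1.3, -2.3], [-1.2, -1.6], [-0.1, 1.1]]
[[ 0.59104158 -0.26855203  0.026     ]]
[[ 0.57548092 -0.33517598  0.026     ]]
[[ 0.46911901 -0.30851987  0.026     ]]
[[ 0.48434382 -0.24265727  0.026     ]]
[[0.75704523 0.09685398 0.048     ]]
[[ 0.7858655  -0.07095283  0.048     ]]
[[ 0.62775097 -0.09710982  0.048     ]]
[[0.60001919 0.0702519  0.048     ]]
```

```bash
cat >> h.py <<'E'
def rel(p,yaw,st=None,cmd=None):
    st=st or bot.observe()
    p0=np.array(st["position"]);y0=st["tool_rot"][2];Rm=R.from_euler('xyz',st["tool_rot"])
    if cmd is not None:p0=np.array(cmd[:3]);y0=cmd[3];Rm=R.from_euler('xyz',[np.pi,0,y0])
    t=Rm.inv().apply(np.array(p)-p0)*1000
    rv=(Rm.inv()*R.from_euler('xyz',[np.pi,0,yaw])).as_rotvec(degrees=True)
    print("t",t.round(1),"r",rv.round(2),"rzraw",np.degrees((y0-yaw+np.pi)%(2*np.pi)-np.pi).round(1))
E
python3 -c "
from h import *
rel([.47,.2,.25],2.79-1.18)
rel([.44,-.26,.25],-.253)"
```

```text
t [-372.3 -275.3  -18.7] r [-0.   0.  67.6] rzraw 67.6
t [-502.6 -717.4  -18.7] r [  0.     0.   174.34] rzraw 174.3
```

```bash
python3 -m creep '[{"tx":-372,"ty":-275,"tz":-19,"rz":67,"hand":-1},{"tx":-372,"ty":-275,"tz":-19,"rz":67,"hand":-1},{"tx":-372,"ty":-275,"tz":-19,"rz":67,"hand":-1},{"tx":-372,"ty":-275,"tz":-19,"rz":67,"hand":-1},{"tx":-372,"ty":-275,"tz":-19,"rz":67,"hand":-1},{"tx":-372,"ty":-275,"tz":-19,"rz":67,"hand":-1},{"tx":-372,"ty":-275,"tz":-19,"rz":67,"hand":-1},{"tx":-372,"ty":-275,"tz":-19,"rz":67,"hand":-1}]' 60
python3 -c "
from h import *
print(bot.observe()['qpos'].round(2));rel([.47,.2,.25],2.79-1.18)
rel([.46,-.15,.25],.5)"
```

```text
[-1.29  0.52 -0.04  1.6   0.02  1.02 -0.11]
t [-372.3 -275.3  -18.7] r [-0.   0.  67.6] rzraw 67.6
t [-483.5 -607.3  -18.7] r [ -0.    0.  131.2] rzraw 131.2schema error: expected keys rx, ry, rz, tx, ty, tz, hand
```

All keys are needed.

```bash
python3 -m creep '[{"rx":0,"ry":0,"rz":67,"tx":-372,"ty":-275,"tz":-19,"hand":-1},{"rx":0,"ry":0,"rz":67,"tx":-372,"ty":-275,"tz":-19,"hand":-1},{"rx":0,"ry":0,"rz":67,"tx":-372,"ty":-275,"tz":-19,"hand":-1},{"rx":0,"ry":0,"rz":67,"tx":-372,"ty":-275,"tz":-19,"hand":-1},{"rx":0,"ry":0,"rz":67,"tx":-372,"ty":-275,"tz":-19,"hand":-1},{"rx":0,"ry":0,"rz":67,"tx":-372,"ty":-275,"tz":-19,"hand":-1},{"rx":0,"ry":0,"rz":67,"tx":-372,"ty":-275,"tz":-19,"hand":-1},{"rx":0,"ry":0,"rz":67,"tx":-372,"ty":-275,"tz":-19,"hand":-1}]' 60
python3 -c "
from h import *
print(bot.observe()['qpos'].round(2));rel([.47,.2,.25],2.79-1.18)
rel([.46,-.15,.25],.5)"
```

```text
clock: 1.5
position: [0.436, 0.2512, 0.2481]
tool_rot: [3.141, -0.001, 1.614]
force: [0.3, 0.4, -0.6]
grip_width: 0.0856
[-0.9   0.32  0.33  1.91 -0.13  0.93 -0.47]
t [-52.6  31.7  -1.9] r [ 0.03 -0.03  0.25] rzraw 0.3
t [-401.8    6.5   -2.1] r [ 1.000e-02 -5.000e-02  6.385e+01] rzraw 63.9
```

```bash
python3 -m creep '[{"rx":0,"ry":0,"rz":64,"tx":-402,"ty":7,"tz":0,"hand":-1},{"rx":0,"ry":0,"rz":64,"tx":-402,"ty":7,"tz":0,"hand":-1},{"rx":0,"ry":0,"rz":64,"tx":-402,"ty":7,"tz":0,"hand":-1},{"rx":0,"ry":0,"rz":64,"tx":-402,"ty":7,"tz":0,"hand":-1},{"rx":0,"ry":0,"rz":64,"tx":-402,"ty":7,"tz":0,"hand":-1},{"rx":0,"ry":0,"rz":64,"tx":-402,"ty":7,"tz":0,"hand":-1},{"rx":0,"ry":0,"rz":64,"tx":-402,"ty":7,"tz":0,"hand":-1},{"rx":0,"ry":0,"rz":64,"tx":-402,"ty":7,"tz":0,"hand":-1}]'
python3 -c "
from h import *
print(bot.observe()['qpos'].round(2))
rel([.433,-.268,.22],-.25)"
```

```text
clock: 2.3
position: [0.4619, -0.148, 0.248]
tool_rot: [3.141, -0.001, 0.498]
force: [0.9, 0.3, 0.0]
grip_width: 0.085
[-0.37  0.34  0.71  1.96 -0.28  0.93 -0.59]
t [-82.8  91.6  28. ] r [-0.   -0.05 42.86] rzraw 42.9
```

```bash
python3 -m creep '[{"rx":0,"ry":0,"rz":43,"tx":-83,"ty":92,"tz":28,"hand":-1},{"rx":0,"ry":0,"rz":43,"tx":-83,"ty":92,"tz":28,"hand":-1},{"rx":0,"ry":0,"rz":43,"tx":-83,"ty":92,"tz":28,"hand":-1},{"rx":0,"ry":0,"rz":43,"tx":-83,"ty":92,"tz":28,"hand":-1},{"rx":0,"ry":0,"rz":43,"tx":-83,"ty":92,"tz":28,"hand":-1},{"rx":0,"ry":0,"rz":43,"tx":-83,"ty":92,"tz":28,"hand":-1},{"rx":0,"ry":0,"rz":43,"tx":-83,"ty":92,"tz":28,"hand":-1}]'
python3 - <<'E'
from h import *
s=bot.observe();f=viewer.grab_frame("wrist");img=f["pixels"].copy()
print(s["qpos"].round(2),s["position"],s["tool_rot"])
def tr(x):
    c,sn=np.cos(x[2]),np.sin(x[2])
    return lambda a,b,z:[x[0]+c*a-sn*b,x[1]+sn*a+c*b,z]
T=tr([.532,-.2905,-.2533])
for P in [(.055,.035,.026),(.055,-.035,.026),(-.055,-.035,.026),(-.055,.035,.026),(-.092,0,.056)]:
    u=proj(f,T(*P),s)[0];print(u.round(1));cv2.drawMarker(img,tuple(int(v) for v in u.round()),(0,0,255),cv2.MARKER_CROSS,8)
cv2.imwrite("pics/w1.png",img);np.save("w1raw.npy",f["pixels"])
E
```

```text
clock: 3.0
position: [0.4338, -0.2666, 0.2197]
tool_rot: [3.141, 0.0, -0.242]
force: [0.1, 0.6, 0.1]
grip_width: 0.0855
[-0.2   0.49  0.88  1.94 -0.48  0.93 -0.89] [ 0.43379008 -0.26659631  0.21968463] [ 3.14138180e+00  1.45215729e-04 -2.42056505e-01]
[228.1   0.7]
[301.2   1.6]
[295.9 118.4]
[230.8 117.7]
[263.  158.4]
```

View pics/w1.png

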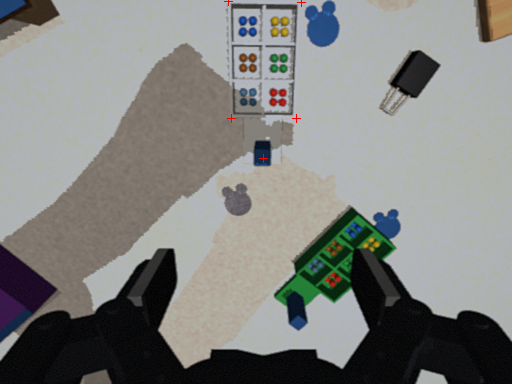

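```bash
python3 - <<'E'
import cv2,numpy as np
a=np.load('w1raw.npy')
cv2.imwrite('pics/w1z.png',cv2.resize(a[0:180,200:330],(520,720),interpolation=cv2.INTER_CUBIC)[100:720] if 0 else cv2.resize(a[0:180,200:340],(466,600),interpolation=cv2.INTER_CUBIC))
E
```

```text
(no output)
```

View pics/w1z.png

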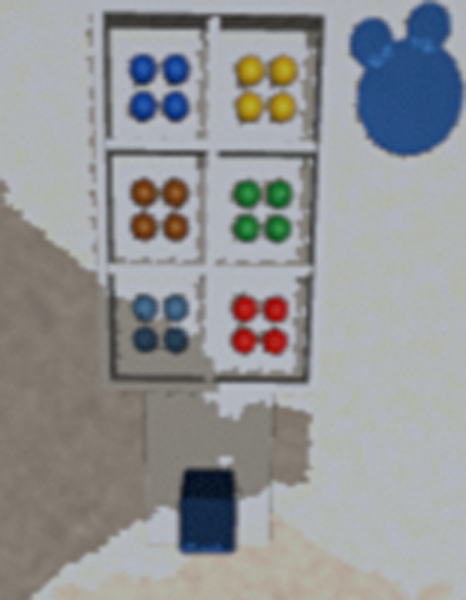

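```bash
python3 -c "
from h import *
rel([.4429,-.2670,.016],-.253)"
```

```text
t [  8.9  -1.7 203.8] r [-0.   -0.01  0.63] rzraw 0.6
```

```bash
python3 -m creep '[{"rx":0,"ry":0,"rz":0.6,"tx":9,"ty":-1.7,"tz":45,"hand":-1},{"rx":0,"ry":0,"rz":0.6,"tx":9,"ty":-1.7,"tz":90,"hand":-1},{"rx":0,"ry":0,"rz":0.6,"tx":9,"ty":-1.7,"tz":130,"hand":-1},{"rx":0,"ry":0,"rz":0.6,"tx":9,"ty":-1.7,"tz":165,"hand":-1},{"rx":0,"ry":0,"rz":0.6,"tx":9,"ty":-1.7,"tz":190,"hand":-1},{"rx":0,"ry":0,"rz":0.6,"tx":9,"ty":-1.7,"tz":203,"hand":-1},{"rx":0,"ry":0,"rz":0.6,"tx":9,"ty":-1.7,"tz":204,"hand":-1}]'
python3 - <<'E'
from h import *
s=bot.observe();f=viewer.grab_frame("wrist");cv2.imwrite("pics/w2.png",f["pixels"])
print(s["position"],s["tool_rot"],s["force"])
E
```

```text
clock: 3.75
position: [0.4425, -0.2672, 0.015]
tool_rot: [-3.141, 0.001, -0.256]
force: [0.5, -0.1, 0.7]
grip_width: 0.0854
[ 0.44245694 -0.26716416  0.01500268] [-3.14098639e+00  1.20524178e-03 -2.55969182e-01] [ 0.45576022 -0.07533522  0.68823754]
```

View pics/w2.png

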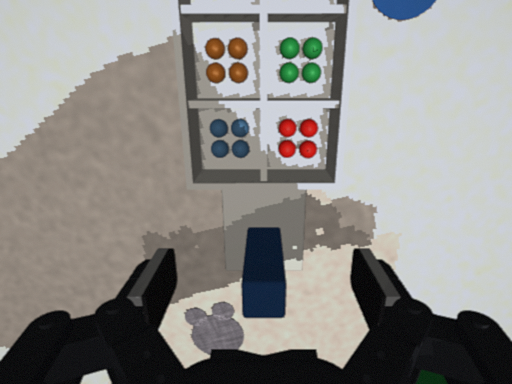

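```bash
python3 -m creep '[{"rx":0,"ry":0,"rz":0,"tx":0,"ty":0,"tz":0,"hand":1},{"rx":0,"ry":0,"rz":0,"tx":0,"ty":0,"tz":0,"hand":1},{"rx":0,"ry":0,"rz":0,"tx":0,"ty":0,"tz":0,"hand":1},{"rx":0,"ry":0,"rz":0,"tx":0,"ty":0,"tz":0,"hand":1},{"rx":0,"ry":0,"rz":0,"tx":0,"ty":0,"tz":0,"hand":1},{"rx":0,"ry":0,"rz":0,"tx":0,"ty":0,"tz":0,"hand":1},{"rx":0,"ry":0,"rz":0,"tx":0,"ty":0,"tz":0,"hand":1},{"rx":0,"ry":0,"rz":0,"tx":0,"ty":0,"tz":0,"hand":1}]' 60
python3 - <<'E'
from h import *
s=bot.observe();f=viewer.grab_frame("wrist");cv2.imwrite("pics/w3.png",f["pixels"])
print(s["position"],s["tool_rot"],s["force"],s["moment"],s["grip_width"])
E
```

```text
clock: 4.6
position: [0.443, -0.2673, 0.0161]
tool_rot: [-3.141, -0.001, -0.257]
force: [-0.7, 1.5, 9.3]
grip_width: 0.017
[ 0.4430413  -0.26731507  0.01613906] [-3.14133135e+00 -5.44531688e-04 -2.57384202e-01] [-0.72148741  1.47253333  9.3081885 ] [0.36105029 0.22285144 0.02956776] 0.0169640360818315
```

View pics/w3.png

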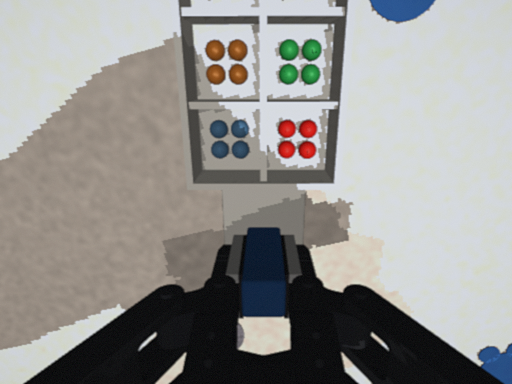

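```bash
python3 -m creep '[{"rx":0,"ry":0,"rz":0,"tx":0,"ty":0,"tz":-3,"hand":1},{"rx":0,"ry":0,"rz":0,"tx":0,"ty":0,"tz":-8,"hand":1},{"rx":0,"ry":0,"rz":0,"tx":0,"ty":0,"tz":-14,"hand":1},{"rx":0,"ry":0,"rz":0,"tx":0,"ty":0,"tz":-15,"hand":1},{"rx":0,"ry":0,"rz":0,"tx":0,"ty":0,"tz":-15,"hand":1}]'
python3 - <<'E'
from h import *
s=bot.observe();f=viewer.grab_frame("side");cv2.imwrite("pics/s4.png",cv2.resize(f["pixels"][165:295,150:345],(780,520),interpolation=cv2.INTER_CUBIC))
print(s["position"],s["tool_rot"],s["force"],s["moment"],s["grip_width"])
rel([.425,-.063,s["position"][2]],.166)
E
```

```text
clock: 5.15
position: [0.443, -0.2673, 0.031]
tool_rot: [3.141, -0.0, -0.257]
force: [-0.1, 0.6, -2.5]
grip_width: 0.0172
[ 0.4429657  -0.26733724  0.03099237] [ 3.14149982e+00 -4.13628258e-04 -2.57395950e-01] [-0.13407049  0.59585436 -2.45207359] [ 0.06980893  0.17772092 -0.01824605] 0.017194819131989048
t [ -69.3 -193.    -0.2] r [ 0.000e+00 -1.000e-02 -2.426e+01] rzraw -24.3
```

View pics/s4.png

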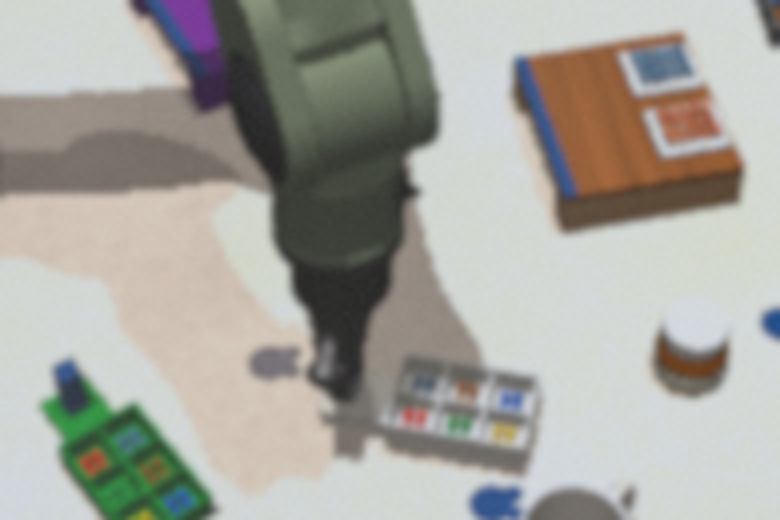

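```bash
python3 -m creep '[{"rx":0,"ry":0,"rz":-2,"tx":-10,"ty":-15,"tz":0,"hand":1},{"rx":0,"ry":0,"rz":-6,"tx":-22,"ty":-45,"tz":0,"hand":1},{"rx":0,"ry":0,"rz":-11,"tx":-35,"ty":-85,"tz":0,"hand":1},{"rx":0,"ry":0,"rz":-16,"tx":-48,"ty":-125,"tz":0,"hand":1},{"rx":0,"ry":0,"rz":-20.5,"tx":-59,"ty":-160,"tz":0,"hand":1},{"rx":0,"ry":0,"rz":-23,"tx":-66,"ty":-183,"tz":0,"hand":1},{"rx":0,"ry":0,"rz":-24.3,"tx":-69,"ty":-193,"tz":0,"hand":1},{"rx":0,"ry":0,"rz":-24.3,"tx":-69,"ty":-193,"tz":0,"hand":1}]'
python3 - <<'E'
from h import *
s=bot.observe();f=viewer.grab_frame("wrist");cv2.imwrite("pics/w5.png",f["pixels"])
g=viewer.grab_frame("top");cv2.imwrite("pics/t5.png",cv2.resize(g["pixels"][95:235,180:320],(600,600),interpolation=cv2.INTER_CUBIC))
print(s["position"],s["tool_rot"],s["force"],s["moment"],s["qpos"].round(2))
E
```

```text
clock: 6.0
position: [0.4253, -0.0622, 0.0306]
tool_rot: [-3.141, 0.0, 0.169]
force: [-0.5, -0.8, -2.0]
grip_width: 0.0174
[ 0.42531318 -0.06218765  0.03064425] [-3.14128755e+00  1.13469859e-04  1.68660865e-01] [-0.54955519 -0.76431788 -2.03292423] [-0.08886742  0.0910249  -0.01151451] [-0.32  0.66  0.43  2.25 -0.76  0.38 -0.64]
```

View pics/w5.png

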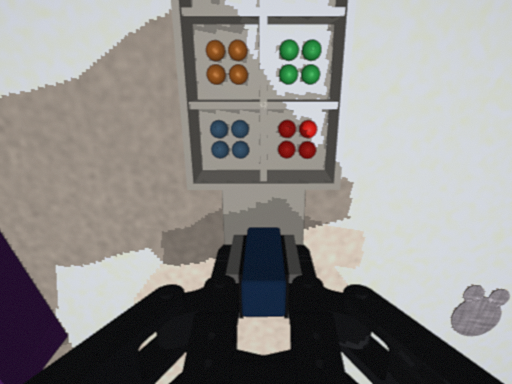

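View pics/t5.png

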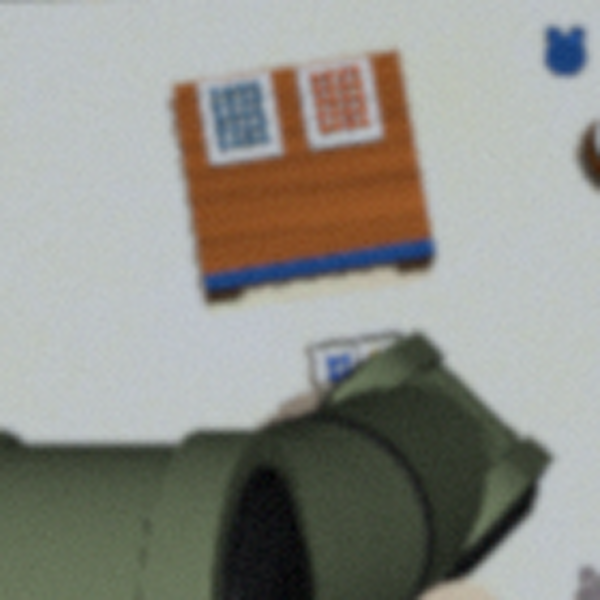

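```bash
python3 -c "
from h import *
rel([.4597,-.0600,.0185],.166)"
```

```text
t [34.5  1.6 12.3] r [ 0.04 -0.01 -0.05] rzraw -0.1
```

```bash
python3 -m creep '[{"rx":0,"ry":0,"rz":0,"tx":8,"ty":0.5,"tz":4,"hand":1},{"rx":0,"ry":0,"rz":0,"tx":20,"ty":1,"tz":9,"hand":1},{"rx":0,"ry":0,"rz":0,"tx":30,"ty":1.5,"tz":11,"hand":1},{"rx":0,"ry":0,"rz":0,"tx":34,"ty":1.5,"tz":12,"hand":1},{"rx":0,"ry":0,"rz":0,"tx":34,"ty":1.5,"tz":12,"hand":1}]'
cat > look.py <<'E'
from h import *
import sys
n=sys.argv[1];ox,oy,yaw=[float(v) for v in sys.argv[2:5]] if len(sys.argv)>2 else (.6131,-.01306,.166)
s=bot.observe();f=viewer.grab_frame("wrist");img=f["pixels"].copy();np.save("raw.npy",f["pixels"])
c,sn=np.cos(yaw),np.sin(yaw)
W=lambda a,b,z:np.array([ox+c*a-sn*b,oy+sn*a+c*b,z])
pts=[proj(f,W(0,b,.048),s)[0] for b in np.linspace(-.086,.086,20)]
cv2.polylines(img,[np.array(pts).round().astype(int)],False,(0,0,255),1)
cv2.imwrite(f"pics/{n}.png",img)
p=np.array(s["position"]);d=p-[ox,oy,0];y=s["tool_rot"][2]
nose=p[:2]+.147*np.array([np.cos(y),np.sin(y)])-[ox,oy]
print("nose in case mm",((c*nose[0]+sn*nose[1])*1e3).round(1),((-sn*nose[0]+c*nose[1])*1e3).round(1),"dyaw",round(y-yaw,4),"pos",p.round(4),"rot",np.round(s["tool_rot"],4))
F=s["force"];print("F case",(c*F[0]+sn*F[1]).round(2),(-sn*F[0]+c*F[1]).round(2),F[2].round(2),"M",np.round(s["moment"],2),s["grip_width"],s["clock"])
E
python3 look.py w6
```

```text
clock: 6.6
position: [0.4595, -0.059, 0.0184]
tool_rot: [3.141, 0.0, 0.167]
force: [0.2, 0.5, -2.8]
grip_width: 0.0175
nose in case mm -12.1 -19.9 dyaw 0.0007 pos [ 0.4595 -0.059   0.0184] rot [3.1413e+00 2.0000e-04 1.6670e-01]
F case 0.25 0.45 -2.84 M [-0.01  0.17 -0.04] 0.017461005923939885 6.6
```

View pics/w6.png

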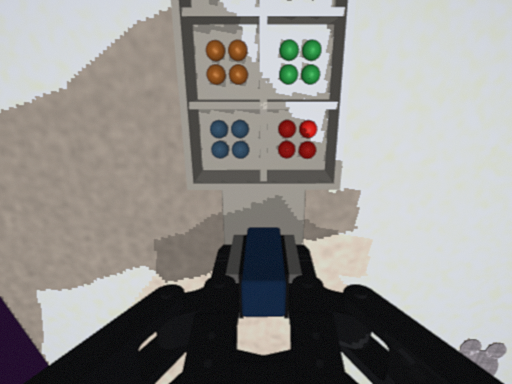

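```bash
python3 -m creep '[{"rx":0,"ry":0,"rz":0,"tx":5,"ty":0.5,"tz":0,"hand":1},{"rx":0,"ry":0,"rz":0,"tx":12,"ty":1,"tz":0,"hand":1},{"rx":0,"ry":0,"rz":0,"tx":18,"ty":1,"tz":0,"hand":1},{"rx":0,"ry":0,"rz":0,"tx":21,"ty":1,"tz":0,"hand":1},{"rx":0,"ry":0,"rz":0,"tx":21,"ty":1,"tz":0,"hand":1}]'
python3 look.py w7;python3 - <<'E'
from h import *
g=viewer.grab_frame("top");cv2.imwrite("pics/t7.png",cv2.resize(g["pixels"][120:210,200:300],(800,720)[:2],interpolation=cv2.INTER_CUBIC)[:600])
E
```

```text
clock: 7.15
position: [0.4803, -0.0563, 0.0187]
tool_rot: [3.141, -0.0, 0.167]
force: [0.3, -0.9, -3.0]
grip_width: 0.0175
nose in case mm 8.9 -20.6 dyaw 0.001 pos [ 0.4803 -0.0563  0.0187] rot [ 3.1414e+00 -2.0000e-04  1.6700e-01]
F case 0.19 -0.93 -3.02 M [-0.    0.15 -0.04] 0.017519871915742537 7.15
```

View pics/w7.png

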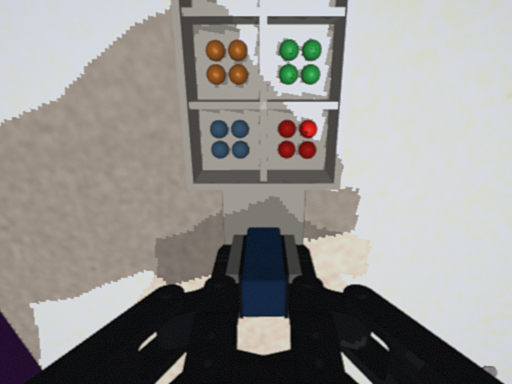

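View pics/t7.png

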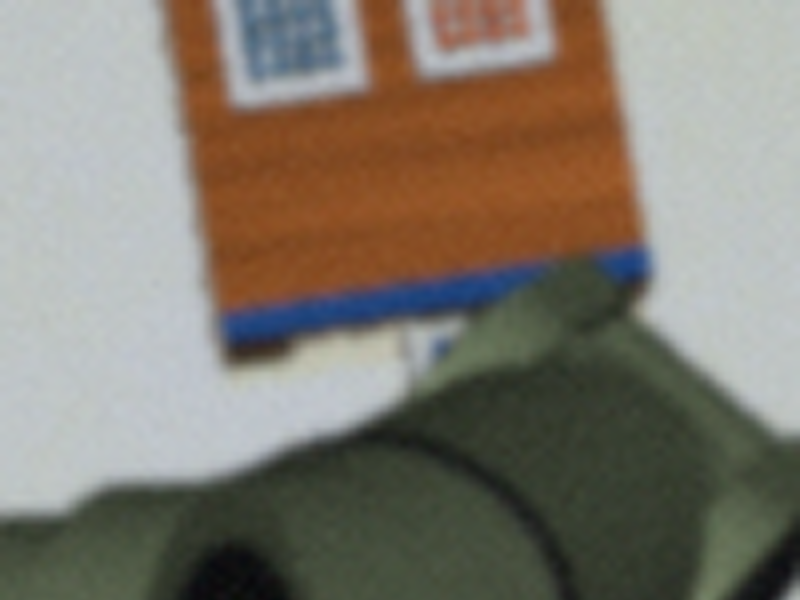

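```bash
python3 - <<'E'
from h import *
g=viewer.grab_frame("top")
c,s=np.cos(.166),np.sin(.166)
for (p,z) in [((407,335),.028),((413,385),.028),((224,345),.048),((652,272),.048)]:
    w=ray(g,np.array(p)/8+[200,120]-.45,z)[0]-[.6131,-.01306,0]
    print(p,(1e3*np.array([c*w[0]+s*w[1],-s*w[0]+c*w[1]])).round(1))
E
```

```text
(407, 335) [-3.3 12.2]
(413, 385) [-23.8  13. ]
(224, 345) [-0.9 84.8]
(652, 272) [  2.2 -86.2]
```

```bash
python3 - <<'E'
from h import *
ft=viewer.grab_frame("top");fs=viewer.grab_frame("side")
a=cv2.imread("pics/top0.png").astype(float);b=cv2.imread("pics/side0.png").astype(float)
from scipy.optimize import minimize
# render-based fit: roof polygon mask vs saturation-mask
def sat(im):return cv2.GaussianBlur(im.max(2)-im.min(2),(0,0),.5)
import itertools
def roof(x,f):
    c,s=np.cos(x[2]),np.sin(x[2])
    return lambda u,v:proj(f,np.stack([x[0]+c*u-s*v,x[1]+s*u+c*v,np.full_like(u,.048)],-1))
def samp(im,P):return cv2.remap(im.astype(np.float32),P[:,0].astype(np.float32)[None],P[:,1].astype(np.float32)[None],cv2.INTER_LINEAR)[0]
def prof(im,f,x,edge,skip=()):
    # offset where sat crosses along normal to edge
    offs=np.linspace(-.008,.008,65);out=[]
    for t in np.linspace(.08,.92,30):
        if edge=='L':u=t*.16+0*offs;v=.086+offs
        if edge=='R':u=t*.16+0*offs;v=-.086-offs
        if edge=='F':u=-offs;v=(t-.5)*.172+0*offs
        if edge=='B':u=.16+offs;v=(t-.5)*.172+0*offs
        p=samp(sat(im),roof(x,f)(u,v));th=(p[:8].mean()+p[-8:].mean())/2
        i=np.where((p[:-1]>th)&(p[1:]<=th))[0]
        if len(i):out.append((t,offs[i[0]]*1e3))
    o=np.array(out);pf=np.polyfit(o[:,0]-.5,o[:,1],1);r=o[:,1]-np.polyval(pf,o[:,0]-.5)
    k=abs(r)<2*np.median(abs(r))+.1;pf=np.polyfit(o[k,0]-.5,o[k,1],1)
    return pf.round(2),k.sum()
x=[.6131,-.01306,.166]
for n,im,f in(("top",a,ft),("side",b,fs)):
    for e in "LRFB":
        try:print(n,e,*prof(im,f,x,e))
        except Exception as ex:print(n,e,ex)
E
```

```text
top L [ 1.87 -0.6 ] 27
top R [-1.21 -1.36] 30
top F [ 1.89 -1.72] 27
top B [-1.61 -3.36] 29
side L [5.29 0.53] 27
side R [-0.25 -1.24] 23
side F [ 3.15 -0.78] 28
side B [-3.57 -3.56] 27
```

```bash
sed -i 's/(.6131,-.01306,.166)/(.6131,-.0133,.177)/' look.py; python3 look.py w8; python3 -c "
from h import *
c,s=np.cos(.177),np.sin(.177)
u,v=.032-.147,-.0208
rel([.6131+c*u-s*v,-.0133+s*u+c*v,.0182],.177)"
```

```text
nose in case mm 8.1 -20.6 dyaw -0.0106 pos [ 0.4797 -0.0565  0.0187] rot [-3.1415e+00  2.0000e-04  1.6640e-01]
F case 0.12 0.29 -2.8 M [-0.06  0.13  0.07] 0.016865835138487887 7.4
t [23.9  1.5  0.5] r [-0.    0.01 -0.61] rzraw -0.6
```

```bash
python3 -m creep '[{"rx":0,"ry":0,"rz":-0.3,"tx":2,"ty":0.7,"tz":0,"hand":1},{"rx":0,"ry":0,"rz":-0.6,"tx":5,"ty":1.5,"tz":0,"hand":1},{"rx":0,"ry":0,"rz":-0.6,"tx":8,"ty":1.5,"tz":0,"hand":1},{"rx":0,"ry":0,"rz":-0.6,"tx":12,"ty":1.5,"tz":0,"hand":1}]'
python3 look.py w8b
```

```text
clock: 7.85
position: [0.4923, -0.056, 0.0187]
tool_rot: [3.142, 0.0, 0.177]
force: [-0.4, 0.7, -3.2]
grip_width: 0.0173
nose in case mm 20.6 -20.7 dyaw -0.0001 pos [ 0.4923 -0.056   0.0187] rot [3.1416 0.     0.1769]
F case -0.31 0.75 -3.21 M [-0.06  0.17 -0.04] 0.017267886780193697 7.85
```

No contact; go on to 33 mm depth.

```bash
python3 -m creep '[{"rx":0,"ry":0,"rz":0,"tx":3,"ty":0,"tz":0,"hand":1},{"rx":0,"ry":0,"rz":0,"tx":6,"ty":0,"tz":0,"hand":1},{"rx":0,"ry":0,"rz":0,"tx":9,"ty":0,"tz":0,"hand":1},{"rx":0,"ry":0,"rz":0,"tx":12,"ty":0,"tz":0,"hand":1}]'
python3 look.py w9
```

```text
clock: 8.3
position: [0.504, -0.0538, 0.0187]
tool_rot: [3.142, 0.0, 0.177]
force: [0.5, 0.5, -2.9]
grip_width: 0.0173
nose in case mm 32.5 -20.7 dyaw 0.0001 pos [ 0.504  -0.0538  0.0187] rot [3.1416 0.     0.1771]
F case 0.61 0.41 -2.92 M [ 0.01  0.13 -0.02] 0.01734024778371975 8.3
```

View pics/w9.png

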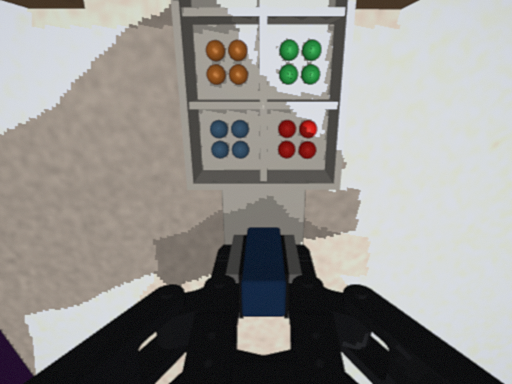

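```bash
python3 -m creep '[{"rx":0,"ry":0,"rz":0,"tx":0,"ty":-1.5,"tz":0,"hand":1},{"rx":0,"ry":0,"rz":0,"tx":0,"ty":-3,"tz":0,"hand":1},{"rx":0,"ry":0,"rz":0,"tx":0,"ty":-4,"tz":0,"hand":1},{"rx":0,"ry":0,"rz":0,"tx":0,"ty":-4,"tz":0,"hand":1}]'
python3 look.py w10
python3 -m creep '[{"rx":0,"ry":0,"rz":0,"tx":0,"ty":-1,"tz":0,"hand":1},{"rx":0,"ry":0,"rz":0,"tx":0,"ty":-2,"tz":0,"hand":1},{"rx":0,"ry":0,"rz":0,"tx":0,"ty":-2,"tz":0,"hand":1}]'
python3 look.py w10
```

```text
clock: 8.75
position: [0.503, -0.0497, 0.0187]
tool_rot: [-3.141, 0.0, 0.177]
force: [-0.4, 0.4, -2.6]
grip_width: 0.0174
nose in case mm 32.2 -16.4 dyaw 0.0002 pos [ 0.503  -0.0497  0.0187] rot [-3.1415e+00  1.0000e-04  1.7720e-01]
F case -0.37 0.42 -2.63 M [-0.06  0.18 -0.04] 0.01735758294339346 8.75
clock: 9.1
position: [0.5027, -0.0478, 0.0187]
tool_rot: [-3.142, 0.0, 0.177]
force: [0.9, -1.0, -1.7]
grip_width: 0.0176
nose in case mm 32.3 -14.6 dyaw 0.0001 pos [ 0.5027 -0.0478  0.0187] rot [-3.1416  0.      0.1771]
F case 0.67 -1.14 -1.67 M [-0.02  0.15 -0.01] 0.017595294144969378 9.1
```

```bash
cat > st.py <<'E'
from h import *
s=bot.observe();ox,oy,yaw=.6131,-.0133,.177;c,sn=np.cos(yaw),np.sin(yaw)
p=np.array(s["position"]);y=s["tool_rot"][2];n=p[:2]+.147*np.array([np.cos(y),np.sin(y)])-[ox,oy];F=s["force"]
print("nose",((c*n[0]+sn*n[1])*1e3).round(1),((-sn*n[0]+c*n[1])*1e3).round(1),"dyaw",round(y-yaw,4),"z",p[2].round(4),"F",(c*F[0]+sn*F[1]).round(2),(-sn*F[0]+c*F[1]).round(2),F[2].round(2),"M",np.round(s["moment"],2),s["clock"])
E
python3 -m creep '[{"rx":0,"ry":0,"rz":0,"tx":0,"ty":-1,"tz":0,"hand":1},{"rx":0,"ry":0,"rz":0,"tx":0,"ty":-2,"tz":0,"hand":1},{"rx":0,"ry":0,"rz":0,"tx":0,"ty":-2,"tz":0,"hand":1}]' >/dev/null
python3 st.py
```

```text
nose 32.3 -12.5 dyaw 0.0001 z 0.0187 F -0.64 0.31 -2.48 M [-0.01  0.14 -0.03] 9.45
```

```bash
python3 -m creep '[{"rx":0,"ry":0,"rz":0,"tx":0,"ty":-1,"tz":0,"hand":1},{"rx":0,"ry":0,"rz":0,"tx":0,"ty":-2,"tz":0,"hand":1},{"rx":0,"ry":0,"rz":0,"tx":0,"ty":-2,"tz":0,"hand":1}]' >/dev/null
python3 st.py
```

```text
nose 32.3 -10.5 dyaw 0.0001 z 0.0187 F -0.59 0.22 -1.85 M [-0.02  0.12 -0.02] 9.75
```

```bash
python3 -m creep '[{"rx":0,"ry":0,"rz":0,"tx":0,"ty":-1,"tz":0,"hand":1},{"rx":0,"ry":0,"rz":0,"tx":0,"ty":-2,"tz":0,"hand":1},{"rx":0,"ry":0,"rz":0,"tx":0,"ty":-2,"tz":0,"hand":1}]' >/dev/null
python3 st.py
```

```text
nose 32.3 -8.7 dyaw -0.0001 z 0.0187 F 1.13 -0.65 -3.07 M [-0.19  0.11 -0.1 ] 10.05
```

```bash
python3 st.py; python3 -m creep '[{"rx":0,"ry":0,"rz":0,"tx":0,"ty":-0.5,"tz":0,"hand":1},{"rx":0,"ry":0,"rz":0,"tx":0,"ty":-1,"tz":0,"hand":1},{"rx":0,"ry":0,"rz":0,"tx":0,"ty":-1,"tz":0,"hand":1}]' >/dev/null
python3 st.py
```

```text
nose 32.3 -8.7 dyaw -0.0001 z 0.0187 F 1.13 -0.65 -3.07 M [-0.19  0.11 -0.1 ] 10.05
nose 32.1 -8.1 dyaw -0.0006 z 0.0187 F -1.45 -2.62 -3.01 M [-0.81  0.37 -0.36] 10.35
```

```bash
python3 -m creep '[{"rx":0,"ry":0,"rz":0,"tx":0,"ty":1.3,"tz":0,"hand":1},{"rx":0,"ry":0,"rz":0,"tx":0,"ty":2.5,"tz":0,"hand":1},{"rx":0,"ry":0,"rz":0,"tx":0,"ty":2.5,"tz":0,"hand":1}]' >/dev/null
python3 st.py;python3 look.py w11
```

```text
nose 32.3 -10.1 dyaw 0.0003 z 0.0187 F 0.05 -0.9 -1.55 M [-0.05  0.11 -0.02] 10.65
nose in case mm 32.3 -10.1 dyaw 0.0003 pos [ 0.502  -0.0435  0.0187] rot [-3.1414 -0.      0.1773]
F case 0.05 -0.9 -1.55 M [-0.05  0.11 -0.02] 0.017384446546109968 10.65
```

View pics/w11.png

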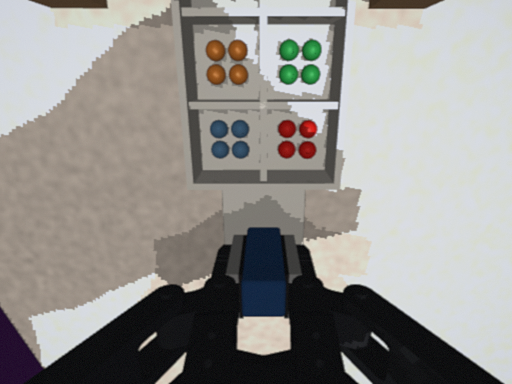

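```bash
python3 -m creep '[{"rx":0,"ry":0,"rz":0,"tx":3,"ty":0,"tz":0,"hand":1},{"rx":0,"ry":0,"rz":0,"tx":6,"ty":0,"tz":0,"hand":1},{"rx":0,"ry":0,"rz":0,"tx":9,"ty":0,"tz":0,"hand":1},{"rx":0,"ry":0,"rz":0,"tx":9,"ty":0,"tz":0,"hand":1}]' >/dev/null
python3 st.py
```

```text
nose 41.8 -10.0 dyaw 0.0005 z 0.0187 F 0.16 -0.25 -3.03 M [-0.04  0.13 -0.01] 11.1
```

```bash
python3 -m creep '[{"rx":0,"ry":0,"rz":0,"tx":1,"ty":0,"tz":0,"hand":1},{"rx":0,"ry":0,"rz":0,"tx":2,"ty":0,"tz":0,"hand":1},{"rx":0,"ry":0,"rz":0,"tx":2,"ty":0,"tz":0,"hand":1}]' >/dev/null
python3 st.py
```

```text
nose 43.3 -10.2 dyaw 0.0 z 0.0187 F 0.17 0.39 -1.81 M [ 0.02  0.19 -0.01] 11.4
```

```bash
python3 -m creep '[{"rx":0,"ry":0,"rz":0,"tx":1,"ty":0,"tz":0,"hand":1},{"rx":0,"ry":0,"rz":0,"tx":2,"ty":0,"tz":0,"hand":1},{"rx":0,"ry":0,"rz":0,"tx":2,"ty":0,"tz":0,"hand":1}]' >/dev/null
python3 st.py
```

```text
nose 45.4 -10.2 dyaw 0.0 z 0.0187 F 0.52 0.15 -1.79 M [-0.03  0.16 -0.04] 11.7
```

```bash
python3 -m creep '[{"rx":0,"ry":0,"rz":0,"tx":1,"ty":0,"tz":0,"hand":1},{"rx":0,"ry":0,"rz":0,"tx":2,"ty":0,"tz":0,"hand":1},{"rx":0,"ry":0,"rz":0,"tx":2,"ty":0,"tz":0,"hand":1}]' >/dev/null
python3 st.py
```

```text
nose 47.4 -10.2 dyaw 0.0001 z 0.0187 F -0.04 0.28 -3.0 M [-0.02  0.18 -0.  ] 12.0
```

```bash
python3 -m creep '[{"rx":0,"ry":0,"rz":0,"tx":1,"ty":0,"tz":0,"hand":1},{"rx":0,"ry":0,"rz":0,"tx":2,"ty":0,"tz":0,"hand":1},{"rx":0,"ry":0,"rz":0,"tx":2,"ty":0,"tz":0,"hand":1}]' >/dev/null
python3 st.py
```

```text
nose 49.4 -10.2 dyaw 0.0 z 0.0187 F -0.9 -0.07 -1.5 M [0.02 0.12 0.03] 12.3
```

```bash
python3 -m creep '[{"rx":0,"ry":0,"rz":0,"tx":1,"ty":0,"tz":0,"hand":1},{"rx":0,"ry":0,"rz":0,"tx":2,"ty":0,"tz":0,"hand":1},{"rx":0,"ry":0,"rz":0,"tx":3,"ty":0,"tz":0,"hand":1}]' >/dev/null
python3 st.py
```

```text
nose 52.4 -10.2 dyaw 0.0 z 0.0187 F 0.08 0.25 -1.79 M [ 0.01  0.18 -0.04] 12.6
```

```bash
python3 -m creep '[{"rx":0,"ry":0,"rz":0,"tx":1,"ty":0,"tz":0,"hand":1},{"rx":0,"ry":0,"rz":0,"tx":2,"ty":0,"tz":0,"hand":1},{"rx":0,"ry":0,"rz":0,"tx":3,"ty":0,"tz":0,"hand":1}]' >/dev/null
python3 st.py
```

```text
nose 55.3 -10.2 dyaw -0.0 z 0.0187 F 0.33 0.2 -2.29 M [-0.07  0.18 -0.07] 12.9
```

```bash
python3 -m creep '[{"rx":0,"ry":0,"rz":0,"tx":2,"ty":0,"tz":0,"hand":1},{"rx":0,"ry":0,"rz":0,"tx":4,"ty":0,"tz":0,"hand":1},{"rx":0,"ry":0,"rz":0,"tx":6,"ty":0,"tz":0,"hand":1},{"rx":0,"ry":0,"rz":0,"tx":8,"ty":0,"tz":0,"hand":1}]' >/dev/null
python3 st.py
```

```text
nose 63.5 -10.2 dyaw -0.0 z 0.0187 F 0.48 -0.35 -2.48 M [-0.07  0.18 -0.02] 13.3
```

```bash
python3 -m creep '[{"rx":0,"ry":0,"rz":0,"tx":2,"ty":0,"tz":0,"hand":1},{"rx":0,"ry":0,"rz":0,"tx":4,"ty":0,"tz":0,"hand":1},{"rx":0,"ry":0,"rz":0,"tx":6,"ty":0,"tz":0,"hand":1},{"rx":0,"ry":0,"rz":0,"tx":8,"ty":0,"tz":0,"hand":1}]' >/dev/null
python3 st.py
```

```text
nose 71.4 -10.2 dyaw 0.0 z 0.0187 F 0.46 0.14 -2.98 M [-0.08  0.15 -0.04] 13.7
```

```bash
python3 -m creep '[{"rx":0,"ry":0,"rz":0,"tx":2,"ty":0,"tz":0,"hand":1},{"rx":0,"ry":0,"rz":0,"tx":4,"ty":0,"tz":0,"hand":1},{"rx":0,"ry":0,"rz":0,"tx":6,"ty":0,"tz":0,"hand":1},{"rx":0,"ry":0,"rz":0,"tx":8,"ty":0,"tz":0,"hand":1}]' >/dev/null
python3 st.py
```

```text
nose 79.4 -10.2 dyaw -0.0001 z 0.0187 F 0.31 -0.77 -1.85 M [0.02 0.14 0.  ] 14.1
```

```bash
python3 -m creep '[{"rx":0,"ry":0,"rz":0,"tx":2,"ty":0,"tz":0,"hand":1},{"rx":0,"ry":0,"rz":0,"tx":4,"ty":0,"tz":0,"hand":1},{"rx":0,"ry":0,"rz":0,"tx":6,"ty":0,"tz":0,"hand":1},{"rx":0,"ry":0,"rz":0,"tx":8,"ty":0,"tz":0,"hand":1}]' >/dev/null
python3 st.py
```

```text
nose 87.4 -10.2 dyaw 0.0 z 0.0187 F -0.32 -0.29 -3.04 M [-0.    0.14  0.06] 14.5
```

```bash
python3 -m creep '[{"rx":0,"ry":0,"rz":0,"tx":2,"ty":0,"tz":0,"hand":1},{"rx":0,"ry":0,"rz":0,"tx":4,"ty":0,"tz":0,"hand":1},{"rx":0,"ry":0,"rz":0,"tx":6,"ty":0,"tz":0,"hand":1},{"rx":0,"ry":0,"rz":0,"tx":8,"ty":0,"tz":0,"hand":1}]' >/dev/null
python3 st.py; python3 look.py w12
```

```text
nose 95.4 -10.2 dyaw 0.0 z 0.0187 F -0.51 0.0 -3.64 M [ 0.01  0.13 -0.01] 14.9
nose in case mm 95.4 -10.2 dyaw 0.0 pos [ 0.5641 -0.0324  0.0187] rot [3.1416e+00 1.0000e-04 1.7700e-01]
F case -0.51 0.0 -3.64 M [ 0.01  0.13 -0.01] 0.017052128118934372 14.9
```

View pics/w12.png

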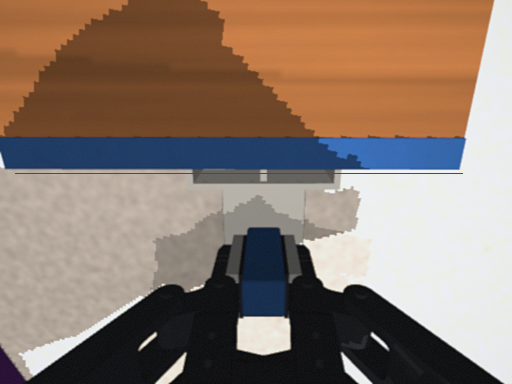

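```bash
python3 -m creep '[{"rx":0,"ry":0,"rz":0,"tx":1,"ty":0,"tz":1,"hand":1},{"rx":0,"ry":0,"rz":0,"tx":2,"ty":0,"tz":2,"hand":1},{"rx":0,"ry":0,"rz":0,"tx":3,"ty":0,"tz":2.2,"hand":1},{"rx":0,"ry":0,"rz":0,"tx":5,"ty":0,"tz":2.2,"hand":1}]' >/dev/null
python3 st.py
```

```text
nose 100.2 -10.3 dyaw -0.0001 z 0.0165 F -0.19 0.25 -1.96 M [-0.09  0.19  0.02] 15.35
```

```bash
python3 -m creep '[{"rx":0,"ry":0,"rz":0,"tx":1,"ty":0,"tz":0.2,"hand":1},{"rx":0,"ry":0,"rz":0,"tx":2,"ty":0,"tz":0.2,"hand":1},{"rx":0,"ry":0,"rz":0,"tx":3,"ty":0,"tz":0.2,"hand":1},{"rx":0,"ry":0,"rz":0,"tx":4,"ty":0,"tz":0.2,"hand":1}]' >/dev/null
python3 st.py
```

```text
nose 104.3 -10.2 dyaw -0.0001 z 0.0163 F -1.2 -0.03 -0.96 M [ 0.02  0.19 -0.02] 15.75
```

```bash
python3 -m creep '[{"rx":0,"ry":0,"rz":0,"tx":1,"ty":0,"tz":0,"hand":1},{"rx":0,"ry":0,"rz":0,"tx":2,"ty":0,"tz":0,"hand":1},{"rx":0,"ry":0,"rz":0,"tx":2,"ty":0,"tz":0,"hand":1}]' >/dev/null
python3 st.py
```

```text
nose 106.5 -10.2 dyaw 0.0 z 0.0163 F 0.57 0.22 -1.05 M [ 0.01 -0.01  0.03] 16.05
```

Touching the table softly now; creep to the stop in 1 mm steps.

```bash
python3 -m creep '[{"rx":0,"ry":0,"rz":0,"tx":0.7,"ty":0,"tz":0,"hand":1},{"rx":0,"ry":0,"rz":0,"tx":1.5,"ty":0,"tz":0,"hand":1},{"rx":0,"ry":0,"rz":0,"tx":1.5,"ty":0,"tz":0,"hand":1}]' >/dev/null
python3 st.py
```

```text
nose 107.9 -10.2 dyaw 0.0 z 0.0163 F -0.27 -0.59 -2.18 M [ 0.02 -0.03  0.01] 16.35
```

```bash
python3 -m creep '[{"rx":0,"ry":0,"rz":0,"tx":0.5,"ty":0,"tz":0,"hand":1},{"rx":0,"ry":0,"rz":0,"tx":1,"ty":0,"tz":0,"hand":1},{"rx":0,"ry":0,"rz":0,"tx":1,"ty":0,"tz":0,"hand":1}]' >/dev/null
python3 st.py
```

```text
nose 108.8 -10.2 dyaw 0.0001 z 0.0163 F 0.93 -0.4 -1.36 M [ 0.05 -0.01  0.  ] 16.65
```

```bash
python3 -m creep '[{"rx":0,"ry":0,"rz":0,"tx":0.5,"ty":0,"tz":0,"hand":1},{"rx":0,"ry":0,"rz":0,"tx":1,"ty":0,"tz":0,"hand":1},{"rx":0,"ry":0,"rz":0,"tx":1,"ty":0,"tz":0,"hand":1}]' >/dev/null
python3 st.py
```

```text
nose 109.8 -10.2 dyaw 0.0 z 0.0163 F 0.28 0.55 -2.77 M [0.01 0.01 0.  ] 16.95
```

```bash
python3 -m creep '[{"rx":0,"ry":0,"rz":0,"tx":0.5,"ty":0,"tz":0,"hand":1},{"rx":0,"ry":0,"rz":0,"tx":1,"ty":0,"tz":0,"hand":1},{"rx":0,"ry":0,"rz":0,"tx":1,"ty":0,"tz":0,"hand":1}]' >/dev/null
python3 st.py
```

```text
nose 110.9 -10.2 dyaw 0.0001 z 0.0163 F -0.29 -0.59 -1.89 M [-0.01  0.05 -0.02] 17.25
```

```bash
python3 -m creep '[{"rx":0,"ry":0,"rz":0,"tx":0.5,"ty":0,"tz":0,"hand":1},{"rx":0,"ry":0,"rz":0,"tx":1,"ty":0,"tz":0,"hand":1},{"rx":0,"ry":0,"rz":0,"tx":1,"ty":0,"tz":0,"hand":1}]' >/dev/null
python3 st.py
```

```text
nose 110.9 -10.2 dyaw -0.0002 z 0.0162 F -7.2 1.03 1.5 M [-0.04  1.24 -0.01] 17.55
```

```bash
python3 -m creep '[{"rx":0,"ry":0,"rz":0,"tx":-0.8,"ty":0,"tz":0.1,"hand":1},{"rx":0,"ry":0,"rz":0,"tx":-0.8,"ty":0,"tz":0.1,"hand":1}]' >/dev/null
python3 st.py;python3 look.py w13
python3 -m creep '[{"rx":0,"ry":0,"rz":0,"tx":0,"ty":0,"tz":0,"hand":0.4},{"rx":0,"ry":0,"rz":0,"tx":0,"ty":0,"tz":0,"hand":0},{"rx":0,"ry":0,"rz":0,"tx":0,"ty":0,"tz":0,"hand":-0.5},{"rx":0,"ry":0,"rz":0,"tx":0,"ty":0,"tz":0,"hand":-1},{"rx":0,"ry":0,"rz":0,"tx":0,"ty":0,"tz":0,"hand":-1},{"rx":0,"ry":0,"rz":0,"tx":0,"ty":0,"tz":0,"hand":-1},{"rx":0,"ry":0,"rz":0,"tx":0,"ty":0,"tz":0,"hand":-1}]'
python3 look.py w14
```

```text
nose 110.9 -10.2 dyaw -0.0 z 0.0162 F -3.16 0.62 -0.57 M [0.05 0.45 0.01] 17.75
nose in case mm 110.9 -10.2 dyaw -0.0 pos [ 0.5793 -0.0297  0.0162] rot [3.1416e+00 1.0000e-04 1.7700e-01]
F case -3.16 0.62 -0.57 M [0.05 0.45 0.01] 0.017231540537604034 17.75
clock: 18.5
position: [0.5794, -0.0297, 0.0162]
tool_rot: [3.142, -0.0, 0.177]
force: [0.1, 0.2, -0.5]
grip_width: 0.0852
nose in case mm 111.0 -10.2 dyaw -0.0 pos [ 0.5794 -0.0297  0.0162] rot [ 3.1416e+00 -1.0000e-04  1.7700e-01]
F case 0.16 0.21 -0.55 M [-0.   -0.02 -0.01] 0.08524403576515567 18.5
```

View pics/w14.png

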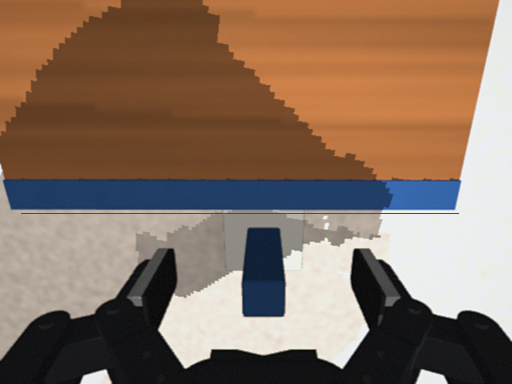

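View pics/w13.png

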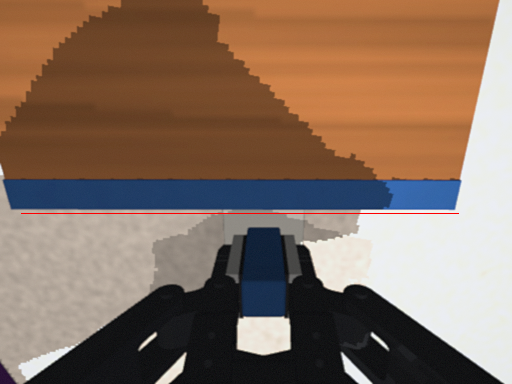

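```bash
python3 -m creep '[{"rx":0,"ry":0,"rz":0,"tx":0,"ty":0,"tz":-15,"hand":-1},{"rx":0,"ry":0,"rz":0,"tx":0,"ty":0,"tz":-50,"hand":-1},{"rx":0,"ry":0,"rz":0,"tx":-15,"ty":0,"tz":-90,"hand":-1},{"rx":0,"ry":0,"rz":0,"tx":-40,"ty":0,"tz":-120,"hand":-1},{"rx":0,"ry":0,"rz":0,"tx":-80,"ty":0,"tz":-140,"hand":-1},{"rx":0,"ry":0,"rz":0,"tx":-110,"ty":0,"tz":-140,"hand":-1},{"rx":0,"ry":0,"rz":0,"tx":-110,"ty":0,"tz":-140,"hand":-1}]'
python3 look.py w15; python3 - <<'E'
from h import *
f=viewer.grab_frame("side");cv2.imwrite("pics/s15.png",cv2.resize(f["pixels"][165:295,215:345],(600,600),interpolation=cv2.INTER_CUBIC))
E
```

```text
clock: 19.25
position: [0.4681, -0.0495, 0.1576]
tool_rot: [-3.139, -0.0, 0.175]
force: [1.0, 0.3, 0.1]
grip_width: 0.0854
nose in case mm -2.1 -10.4 dyaw -0.002 pos [ 0.4681 -0.0495  0.1576] rot [-3.1395e+00 -3.0000e-04  1.7500e-01]
F case 1.06 0.07 0.15 M [ 0.02 -0.04  0.  ] 0.0853666675958566 19.25
```

View pics/w15.png

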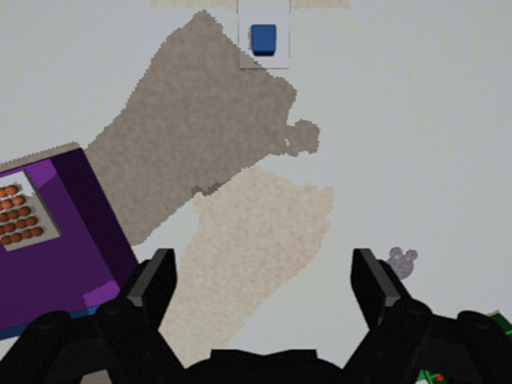

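View pics/s15.png

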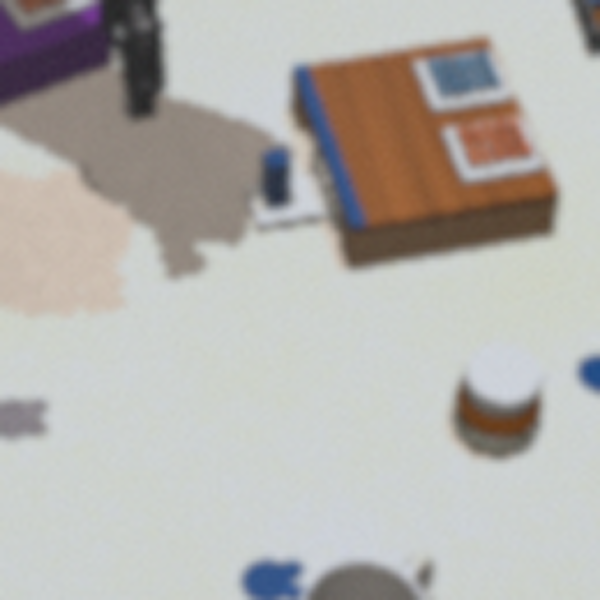

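```bash
python3 -c "
from h import *
print(bot.job_done())"
```

```text
the job is handed in; nothing more can be done
None
```

The tray is fully home in the bay of the brown case, released, with its apron and post outside. I handed the job in at about 19 s of the 56 s allowed; the hand-in reports no verdict.

- **Route:** I gripped the tray by its post and carried it level to the mouth. It went in at about y = -21 mm to 32 mm deep, then moved left until it touched the fence at a nose y of about -8.6 mm (about 2.6 N on the wrist). I backed off to about -10 mm, so it sat mid-channel, and slid it in with no contact felt until the stop.
- **At the stop:** The highest reading at the stop was about 7 N. I eased that off before opening the fingers.
- **Last checks:** My estimate put the nose at about 110.9 mm deep and y = -10.2 mm, in line with the bay. The post did not move when released. The side picture shows the rear wall at the mouth and the tray flat, with the arm clear. In the last pictures the jar and mug look where they started; I did not re-measure the other things.
- **Disagreements:**
  - Two fits of the case angle differed: 0.166 rad, and 0.177 rad after refining. I used 0.177, and the wrist picture agreed with it.
  - The case's front edge looked 2–3 mm deeper in the wrist picture than in my fit, so I judged "home" by the contact force at the stop, not by position.

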